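Seat a stepped terminal cover and trace its seam with a stylus

ROBOT

A 7-joint arm with a two-finger parallel gripper is mounted at the origin on the work surface. World frame = base frame: x ahead of the robot, y to its left, z up, the work surface at z = 0. Lengths are in mm, angles in rad, forces in N, time in s.
With the tool pointing down it reaches from about 425 to 950 mm from the base axis. Payload 4.7 kg.
Tool frame: the origin (TCP) lies between the finger pads; the fingertips stand 19 mm ahead of it and the grasp point (between the pads) is the TCP; z points along the fingers, y is the line along which they close (so a half turn about z gives the same grasp; the last joint's range is limited). The gripper opens to 87 mm and grips with 3 to 60 N. Pads are 19 mm wide; open, the fingers measure 117 mm over their backs; the gripper's body (75 mm by 190 mm) begins 51 mm behind the grasp point.
Start: joints at [1.126, 0.469, -0.049, 1.532, 0.024, 1.141, -0.082], TCP at [272.693, -617.483, 241.573] pointing down, gripper open.
Joint ranges: [-2.59, 2.59], [-0.33, 1.99], [-1.39, 1.29], [0.1, 2.45], [-1.04, 4.18], [0.21, 1.99], [-2.66, 2.66]. Speed limits (rad/s): [2.57, 2.57, 3.14, 3.14, 3.14, 3.14, 3.14].

INTERFACE

Orientations are given as [roll, pitch, yaw] about the fixed x, y, z axes, in that order (R = Rz(yaw) Ry(pitch) Rx(roll)).
In Python, from cell import robot, eoat, kinematics, camera, camera_info, recognise, tip_of gives the robot as it stands. Calls block until the motion is done:
- robot.goto(position, orientation): joint-space move of the TCP to a pose.
- robot.move_straight(position, rotation=None, feed=150): straight line of the TCP; rotation=None keeps the orientation; feed is the mean speed in mm/s.
- robot.set_joints(angles): joint-space move.
- eoat.set_gripper(opening, strength=None): finger opening in mm; strength is the grip in N (None keeps the last); returns when the fingers have stopped.
- robot.dwell(seconds).
- kinematics.ik(position, orientation): joint angles nearest the present ones, or None.
- camera(name): name is "scene" or "top"; returns the picture (420x560x3 uint8, blue, green, red); there is no depth.
- camera_info(name): a dict with "camera_matrix" (3x3 intrinsics, pixels), "dist" ([k1, k2, p1, p2, k3] as OpenCV has them; the pictures are not rectified), "rvec" (rotation vector, rad) and "tvec" (3), from world to camera coordinates, as OpenCV has them. Camera axes: x right, y down, z forward; pixel columns grow to the right and rows downward; lengths in mm; the calibration is good to about 2 mm. A picture is of the moment at which its call begins. camera_info takes no time and is no camera call.
A pose or a line that the arm cannot do raises robot.PlanningError and nothing moves.
- robot.close_job(): hands the job in; it is judged then, once.
Trained networks look in the newest picture that a camera, given by its name, has taken for a name from the list of things; names that differ only in an ending like _2 or _b are one class to them, and where a whole thing is asked for, a point or a joint stands for the part that bears it (a point fixed in the world has none). Each returns a list of dicts, best first, with "p" (0 to 1); they miss things now and then, are a little off and sometimes report something else, mostly with a low value. They report only what shows in the picture. A call takes as long as a camera call. They do not tell look-alikes from the thing itself.
- recognise(camera, name): "point" ([x, y, z] in mm, in world coordinates, good to about 4 mm: the middle of the surface that is visible of it).
- tip_of(camera, name): "point" ([x, y, z] in mm, in world coordinates, good to about 4 mm: a listed point, or the origin of a listed thing).
Readings, each from a call of its own:
- robot.read_t(): time.
- robot.read_q(): joint angles.
- robot.read_joint_velocities(): joint speeds.
- robot.read_joint_efforts(): joint torques, N m.
- robot.read_eef_pos(): TCP position.
- robot.read_orientation(): TCP orientation.
- robot.read_force(): force on the tool from outside, world axes, zero at the start.
- robot.read_wrist_torque(): the same for the moment, N m.
- robot.read_finger_gap(): finger opening in mm.
- robot.read_finger_force(): force on a finger pad.
Only numpy, scipy, OpenCV 4.12 (cv2) and the standard library are available. Lean on these libraries where they do the work, as an engineer would, in place of code of your own. Each camera call takes 0.05 s, during which the arm holds its last target. There are 200 camera calls.

TASK

Seat the cover with the stepped edges flat and square in the fixture's pocket, its ledges towards the tall clamp post's side and the round stop's side, and let go. Then take the stylus from its fork and guide its tip along the groove this leaves, from the end beside the tall post along the long side, round the corner to the end of the short side, down at the groove's floor and never faster than 80 mm/s while in the groove, lowering and lifting included. Hang the stylus back in its fork by the collar, with the cover still seated and everything else left where it is.

Things in the scene. Friction and masses are not known exactly. Their poses are not given: they have to be found in the camera images.
- fixture: Fixed steel fixture, 135 x 165 mm (local x, y), with an open pocket 95 x 125 mm in its middle. Pocket floor 12 mm and rim 32 mm above the table, walls 20 mm thick. Origin: centre of its underside, under the pocket's centre; z up. A tall clamp post stands outside its +x wall, a low round stop outside its +y wall.
- clamp_post (a point): Top of the tall square clamp post (14 x 20 mm), fixture local (80, -60, 115) mm. Its arm, at 83 to 100 mm height, points away from the pocket to local x = 110 mm. The low round stop (24 mm across) has its top at fixture local (-10, 95, 60) mm.
- cover: The stepped cover: aluminium plate 90 x 120 mm (local x, y), 20 mm thick, about 0.45 kg. Along its +x long side and +y short side the top is cut down to a ledge 14 mm wide, 10 mm above the underside. Origin: centre of the 90 x 120 mm underside; z up. On the raised top stands a black grip block, 30 (x) x 60 (y) mm, 20 to 50 mm high, centred at local (-7, -7) mm.
- cover_corner (a point): Point of the cover at local (45, 60, 0) mm: the lower outer corner where its two ledges meet. When it is seated the raised top is level with the rim, and the ledges leave an L-shaped groove about 16 mm wide and 10 mm deep against the pocket's +x and +y walls: the seam. Play in the pocket: 2.5 mm a side.
- pocket_floor (a point): Centre of the pocket's floor, where the cover's origin belongs; axes as the fixture's.
- pocket_corner (a point): Point on the pocket floor, fixture local (45, 60, 12) mm, where cover_corner belongs.
- stylus: Seam stylus, 128 mm tall, 0.13 kg, upright in its forked stand. Origin at the very tip (bottom), z up along its length to the handle. Tip ball 8 mm across; shank 8 then 12 mm across up to 50 mm; round collar 40 mm across from 50 to 56 mm; black square handle 22 x 22 mm (faces along its x and y) from 56 to 128 mm.
- stand: Fixed stand of the stylus: base 80 x 90 mm (local x, y), upright at its +x side, and on top a horizontal fork at 62 to 70 mm above the table whose slot, 22 mm wide, is open to local -x and runs in to local x = +22 mm. The stylus hangs in it by its collar, which lies on the fork. Origin: centre of its underside, z up.
- rest (a point): Point of the stand at local (-2, 0, 20) mm, where the stylus tip is when the stylus hangs in the fork.
- rod_block: Fixed wooden block 80 x 90 x 30 mm with three wound rods standing in it, 145 mm tall in all. Origin: centre of its underside. An obstacle; it and the stand may change places.
- plain_cover: Another cover of the same outline, 90 x 120 x 20 mm with the same grip block (centred, to 50 mm), but with no ledge: square-edged all round. Not to be used. Origin: centre of its underside. It and the stepped cover may change places. Leave it where it is.
- rod_a: Wound rod lying on the table, 180 mm long, 15 mm thick, along its local x. Origin at its middle, on its underside. Leave it where it is.
- rod_b: Wound rod lying, 170 mm long, 15 mm thick, along its local x. Origin at its middle, on its underside. Leave it where it is.
- rod_c: Grey wound rod lying, 200 mm long, 15 mm thick, along its local x. Origin at its middle, on its underside. Leave it where it is.
- varnish: Closed amber jar, 68 mm across, 85 mm tall. Origin: centre of its underside. Leave it where it is.
- spool: Copper ring lying flat, 84 mm across, 30 mm tall. Origin: centre of its underside. Leave it where it is.
- seam0 (a point): Seam point 0 of 0 to 7: its start, beside the tall clamp post. On the middle line of the groove at the height of its floor (the seated cover's ledge, 22 mm above the table), fixture local (39.25, -48, 22) mm; axes as the fixture's.
- seam1 (a point): Seam point 1 of 0 to 7: 26 mm along the long side. On the middle line of the groove at the height of its floor (the seated cover's ledge, 22 mm above the table), fixture local (39.25, -22, 22) mm; axes as the fixture's.
- seam2 (a point): Seam point 2 of 0 to 7: 52 mm along the long side. On the middle line of the groove at the height of its floor (the seated cover's ledge, 22 mm above the table), fixture local (39.25, 4, 22) mm; axes as the fixture's.
- seam3 (a point): Seam point 3 of 0 to 7: 77 mm along the long side. On the middle line of the groove at the height of its floor (the seated cover's ledge, 22 mm above the table), fixture local (39.25, 29, 22) mm; axes as the fixture's.
- seam4 (a point): Seam point 4 of 0 to 7: the corner. On the middle line of the groove at the height of its floor (the seated cover's ledge, 22 mm above the table), fixture local (39.25, 54.25, 22) mm; axes as the fixture's.
- seam5 (a point): Seam point 5 of 0 to 7: 25 mm into the short side. On the middle line of the groove at the height of its floor (the seated cover's ledge, 22 mm above the table), fixture local (14, 54.25, 22) mm; axes as the fixture's.
- seam6 (a point): Seam point 6 of 0 to 7: 50 mm into the short side. On the middle line of the groove at the height of its floor (the seated cover's ledge, 22 mm above the table), fixture local (-11, 54.25, 22) mm; axes as the fixture's.
- seam7 (a point): Seam point 7 of 0 to 7: its end on the short side. On the middle line of the groove at the height of its floor (the seated cover's ledge, 22 mm above the table), fixture local (-35, 54.25, 22) mm; axes as the fixture's.
Not all that is in view belongs to the job. What is shaped like the stylus but orange is not meant. What is shaped like the cover but yellow is not meant.

How it is judged (in metres and radians):
On the way, in this order (a step that is already met when the one before it is completed fails the run):
1. the stepped cover lies flat and square in the pocket, its ledges along the pocket's +x and +y walls, and is let go (z of cover in the frame of pocket_floor between -0.003 and 0.003 m and angle between cover's own z axis and vertical below 0.03 rad and horizontal distance between cover and pocket_floor below 0.006 m and horizontal distance between cover_corner and pocket_corner below 0.008 m and contact force between the fingers and cover below 0.2 N), for 0.3 s.
2. the stylus tip is down in the seam at its start, beside the tall clamp post (within 8 mm sideways, at most 6 mm above the groove's floor) (horizontal distance between stylus and seam0 below 0.008 m and z of stylus in the frame of seam0 between -0.004 and 0.006 m), for 0.1 s.
3. the stylus tip is down in the seam at 26 mm along the long side (within 8 mm sideways, at most 6 mm above the groove's floor) (horizontal distance between stylus and seam1 below 0.008 m and z of stylus in the frame of seam1 between -0.004 and 0.006 m), for 0.02 s.
4. the stylus tip is down in the seam at 52 mm along the long side (within 8 mm sideways, at most 6 mm above the groove's floor) (horizontal distance between stylus and seam2 below 0.008 m and z of stylus in the frame of seam2 between -0.004 and 0.006 m), for 0.02 s.
5. the stylus tip is down in the seam at 77 mm along the long side (within 8 mm sideways, at most 6 mm above the groove's floor) (horizontal distance between stylus and seam3 below 0.008 m and z of stylus in the frame of seam3 between -0.004 and 0.006 m), for 0.02 s.
6. the stylus tip is down in the seam at the corner (within 8 mm sideways, at most 6 mm above the groove's floor) (horizontal distance between stylus and seam4 below 0.008 m and z of stylus in the frame of seam4 between -0.004 and 0.006 m), for 0.02 s.
7. the stylus tip is down in the seam at 25 mm into the short side (within 8 mm sideways, at most 6 mm above the groove's floor) (horizontal distance between stylus and seam5 below 0.008 m and z of stylus in the frame of seam5 between -0.004 and 0.006 m), for 0.02 s.
8. the stylus tip is down in the seam at 50 mm into the short side (within 8 mm sideways, at most 6 mm above the groove's floor) (horizontal distance between stylus and seam6 below 0.008 m and z of stylus in the frame of seam6 between -0.004 and 0.006 m), for 0.02 s.
9. the stylus tip is down in the seam at its end on the short side (within 8 mm sideways, at most 6 mm above the groove's floor) (horizontal distance between stylus and seam7 below 0.008 m and z of stylus in the frame of seam7 between -0.004 and 0.006 m), for 0.1 s.
At the end, for the whole second after the job is handed in: Cover in the pocket: 3 mm in height, 0.03 rad flat, centre within 6 mm, ledge corner within 8 mm of the pocket corner. Stylus hanging in the fork: upright within 0.1 rad, tip within 12 mm sideways and 4 mm in height of the rest point. Both released and at rest (all of step 1 and horizontal distance between stylus and rest below 0.012 m and z of stylus in the frame of rest between -0.004 and 0.004 m and angle between stylus's own z axis and vertical below 0.1 rad and linear speed of each of stylus, cover below 0.02 m/s and contact force between the fingers and stylus below 0.2 N); the robot touches nothing.
It fails at once if the stylus moves faster than 80 mm/s while its tip is down in the seam (z of stylus in the frame of pocket_floor below 0.018 m and x of stylus in the frame of pocket_floor between -0.05 and 0.05 m and y of stylus in the frame of pocket_floor between -0.065 and 0.065 m and linear speed of stylus above 0.08 m/s).
It fails at once if a bystander (plain cover, a lying rod, jar or copper ring) is shifted by more than 20 mm (distance of any of plain_cover, rod_a, rod_b, rod_c, varnish, spool from where it was at the start of the episode above 0.02 m).
It also fails if it takes over 72 s, if anything falls off the work surface, if the arm or the gripper's body presses on something with over 40 N, if the wrist force passes 120 N, or if a joint passes its speed limit or range.

## Working session

There is one attempt and no reset: what is moved stays moved. The work goes in short steps, each a Python script; the robot and the scene stay as the last script left them, time stands still between calls to the robot, and variables do not carry over. Pictures are saved under pics/ and viewed, at most 10 in all, crops included, and the job is handed in when it is done.

```bash
ls; mkdir -p pics; python3 - <<'E'
from cell import *
import cv2,numpy as np
for n in("scene","top"):
    im=camera(n); cv2.imwrite(f"pics/{n}0.png",im)
    i=camera_info(n); print(n,i)
    for k in ["fixture","cover","plain_cover","stylus","stand","rod_block","clamp_post"]:
        for r in recognise(n,k)[:3]: print(k,np.round(r["point"],0),round(r["p"],2))
    for k in ["cover","cover_corner","pocket_floor","pocket_corner","stylus","rest","seam0","seam4","seam7","clamp_post","stand","fixture"]:
        for r in tip_of(n,k)[:3]: print("tip",k,np.round(r["point"],0),round(r["p"],2))
print(robot.read_t())
E
```

```text
pics
scene {'camera_matrix': array([[469.58649174,   0.        , 283.5037378 ],
       [  0.        , 469.58649174, 207.15841727],
       [  0.        ,   0.        ,   1.        ]]), 'dist': array([0.04780533, 0.        , 0.        , 0.        , 0.        ]), 'rvec': array([ 1.52864439,  1.86668824, -0.87248945]), 'tvec': array([  65.92551742, -247.9454968 , 1878.90538529])}
fixture [564. -27.  22.] 0.83
cover [ 225. -326.   19.] 0.56
cover [ 432. -305.   19.] 0.55
plain_cover [461. 302.  17.] 0.61
stylus [739. 291.  82.] 0.84
stylus [635. 266. 109.] 0.63
stand [651. 252.  61.] 0.71
rod_block [ 648. -272.   28.] 0.64
rod_block [ 432. -304.   21.] 0.45
clamp_post [566. -26.  25.] 0.71
tip cover [ 218. -332.    1.] 0.89
tip cover [ 418. -316.   -1.] 0.73
tip cover_corner [ 477. -269.   -0.] 0.59
tip cover_corner [ 259. -275.   -3.] 0.59
tip pocket_floor [549. -27.  10.] 0.96
tip pocket_floor [ 420. -316.   -2.] 0.29
tip pocket_corner [607.  30.  12.] 0.89
tip pocket_corner [551. -28.  10.] 0.33
tip stylus [730. 294.  -1.] 0.94
tip stylus [624. 270.  22.] 0.74
tip rest [617. 263.  22.]
[... 1395 characters left out ...]
73.   -1.] 0.56
tip pocket_floor [550. -24.  11.] 0.59
tip pocket_corner [605.  26.  11.] 0.6
tip pocket_corner [623. 260.   2.] 0.55
tip pocket_corner [617. -96. 116.] 0.24
tip stylus [730. 292.  -1.] 0.65
tip stylus [621. 265.  22.] 0.49
tip rest [623. 261.  16.] 0.81
tip seam0 [571.  25.  23.] 0.95
tip seam0 [594.  -2.  21.] 0.93
tip seam0 [582. -57.  23.] 0.89
tip seam4 [571.  25.  23.] 0.95
tip seam4 [594.  -2.  21.] 0.93
tip seam4 [582. -57.  23.] 0.89
tip seam7 [571.  25.  23.] 0.95
tip seam7 [594.  -2.  21.] 0.93
tip seam7 [582. -57.  23.] 0.89
tip clamp_post [616. -95. 116.] 0.93
tip stand [623. 260.  -1.] 0.86
tip stand [ 420. -311.   -0.] 0.53
tip fixture [551. -27.  -3.] 0.81
2.0
```

```bash
python3 - <<'E'
import cv2
for n in("scene","top"):
    cv2.imwrite(f"pics/{n}0b.png",cv2.resize(cv2.imread(f"pics/{n}0.png"),(800,600),interpolation=cv2.INTER_CUBIC))
E
```

```text
(no output)
```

View pics/scene0b.png

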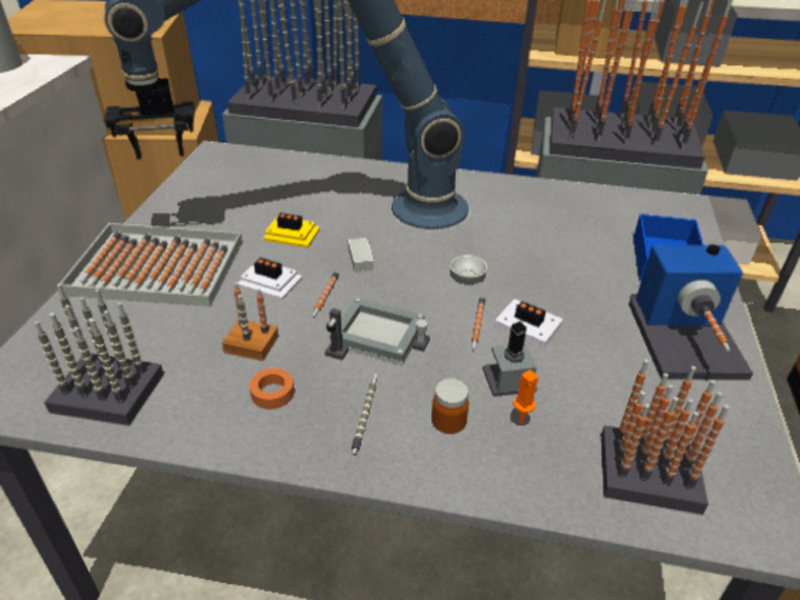

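View pics/top0b.png

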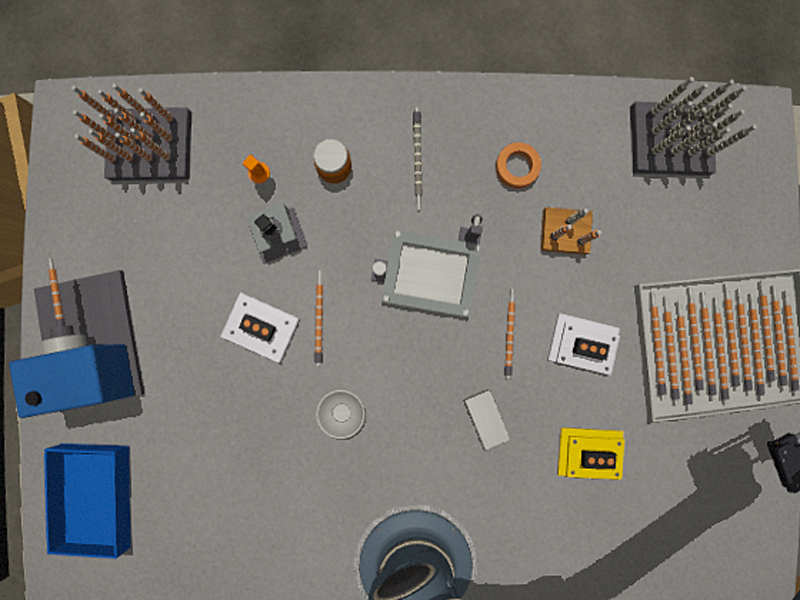

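The white stepped cover is at about (585,345) in the enlarged top picture, with its ledges up and left. The plain cover is at (260,328), the fixture at (430,275), and the black stylus in its stand at (272,230). The orange and yellow look-alikes are to be ignored. Next I'll zoom in on these for accurate corners.

```bash
python3 - <<'E'
import cv2,numpy as np
C={"top":[(410,242),(301,193),(193,160),(182,229)],"scene":[(188,193),(268,230),(358,250),(370,223)]}
for n,cs in C.items():
    im=cv2.imread(f"pics/{n}0.png"); P=[]
    for x,y in cs:
        w,h=(80,60)
        if cs.index((x,y))==1:w,h=(100,75)
        x0,y0=x-w//2,y-h//2
        p=cv2.resize(im[y0:y0+h,x0:x0+w],(400,300),interpolation=cv2.INTER_CUBIC)
        for k in range(0,w,10): cv2.putText(p,str(x0+k),(int(k*400/w),8),0,.28,(0,0,255)); cv2.line(p,(int(k*400/w),10),(int(k*400/w),14),(0,0,255))
        for k in range(0,h,10): cv2.putText(p,str(y0+k),(0,int(k*300/h)+4),0,.28,(0,0,255))
        P.append(p)
    cv2.imwrite(f"pics/{n}1.png",np.vstack([np.hstack(P[:2]),np.hstack(P[2:])]))
E
```

```text
(no output)
```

View pics/top1.png

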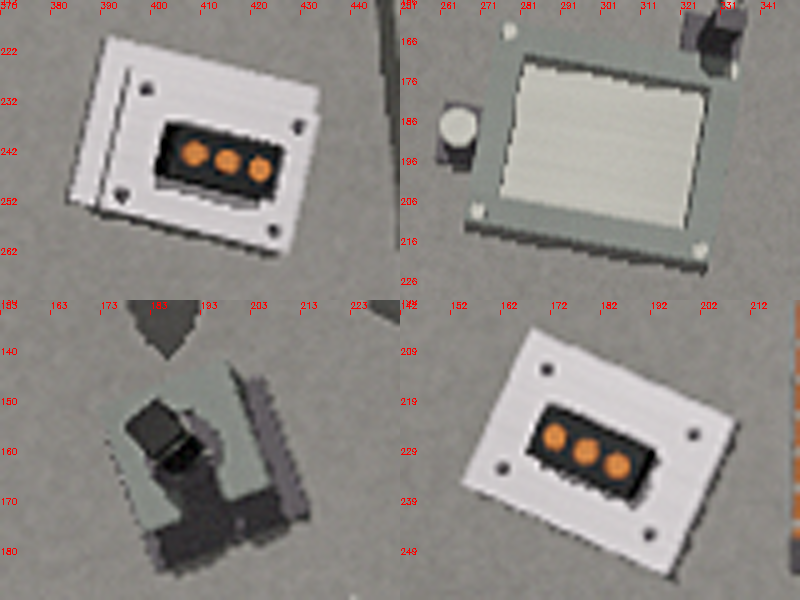

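View pics/scene1.png

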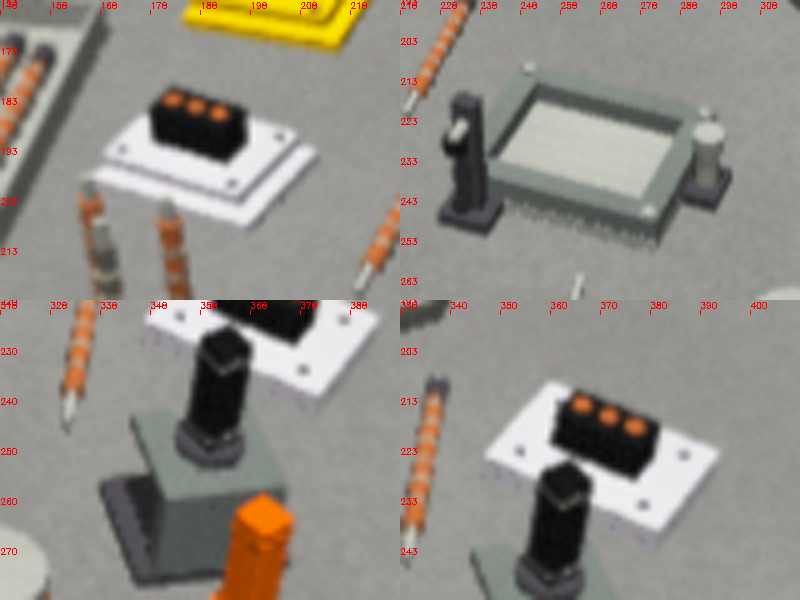

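The crops give clean corners: the stepped cover's ledges lie left and up in the top view. The fixture's pocket rim shows too, and the fork is turned by about 23°. Now I'll fit the poses to the picked corners from both views.

```bash
cat > fit.py <<'E'
from cell import *
import cv2,numpy as np
from scipy.optimize import least_squares
I={n:camera_info(n) for n in("top","scene")}
def proj(n,P):
    i=I[n]; return cv2.projectPoints(np.float64(P).reshape(-1,1,3),i["rvec"],i["tvec"],i["camera_matrix"],i["dist"])[0].reshape(-1,2)
def W(p,L): # pose x,y,z,yaw
    c,s=np.cos(p[3]),np.sin(p[3]); return np.float64(L)@np.array([[c,s,0],[-s,c,0],[0,0,1]])+p[:3]
def fit(obs,p0,fixz=None):
    def f(p):
        p=np.r_[p[:2],fixz,p[2]] if fixz is not None else p
        return np.concatenate([(proj(n,W(p,[o[0] for o in ob]))-[o[1] for o in ob]).ravel() for n,ob in obs.items()])
    if fixz is not None:p0=[p0[0],p0[1],p0[3]]
    r=least_squares(f,p0,loss="soft_l1",f_scale=.7,x_scale=[100,100,.1] if fixz is not None else [100,100,100,.1]); return r.x,np.round(f(r.x).reshape(-1,2),1)
def px(x0,y0,s,X,Y): return [x0+(X+.5)/s-.5,y0+(Y+.5)/s-.5]
E
python3 - <<'E'
from fit import *
def g(x0,y0,s,L): return [(a,px(x0,y0,s,*b)) for a,b in L]
cov={"top":g(370,212,5,[((45,60,10),(105,38)),((45,-60,10),(320,88)),((-45,-60,20),(288,251)),((-45,60,10),(68,200)),((31,-60,20),(319,115)),((31,46,20),(129,68)),((-45,46,20),(98,207))]),
"scene":g(148,163,5,[((45,60,0),(248,228)),((45,-60,10),(90,172)),((-45,60,10),(317,150)),((31,-60,20),(103,152)),((31,46,20),(240,193)),((-45,46,20),(297,133))])}
fx={"top":g(251,156,4,[((47.5,62.5,32),(122,55)),((47.5,-62.5,32),(311,90)),((-47.5,-62.5,32),(287,228)),((-47.5,62.5,32),(100,198)),((-67.5,82.5,32),(66,222)),((-67.5,-82.5,32),(306,263)),((-10,95,60),(59,127))]),
"scene":g(218,193,4,[((-67.5,-82.5,32),(125,65)),((-67.5,82.5,32),(318,112)),((67.5,82.5,32),(255,215)),((-47.5,-62.5,32),(137,83)),((-47.5,62.5,32),(290,120)),((80,-60,115),(68,97)),((-10,95,60),(309,131))])}
sty={"top":g(153,130,5,[((11,-11,128),(188,130)),((11,11,128),(155,98)),((-11,11,128),(125,132)),((-11,-11,128),(162,167))]),
"scene":g(318,220,5,[((0,0,128),(223,46))])}
for nm,o,p in(("cover",cov,[420,-314,0,-.25]),("fix",fx,[550,-26,0,-.16]),("sty",sty,[620,262,20,.8])):
    for z in (None,p[2]):
        x,r=fit(o,p,z); print(nm,np.round(x,3)); 
    print(r.tolist())
E
```

```text
cover [ 4.19881e+02 -3.15673e+02  1.29600e+00 -2.28000e-01]
cover [ 4.19665e+02 -3.16021e+02 -2.28000e-01]
[[-0.1, 0.0], [-0.9, 0.2], [-0.5, 0.2], [-0.1, 0.3], [-0.6, -0.2], [-0.1, 0.2], [-0.2, 0.2], [-0.6, 1.4], [-0.2, 0.5], [-0.5, -0.3], [-0.7, -0.1], [-0.9, 0.1], [-0.3, -0.3]]
fix [ 5.48957e+02 -2.54210e+01 -1.56700e+00 -1.69000e-01]
fix [ 5.4921e+02 -2.5278e+01 -1.6800e-01]
[[-0.4, -0.1], [-0.9, -0.6], [-0.9, 0.4], [-1.1, -0.4], [-1.4, -0.2], [0.6, 0.4], [-0.8, 0.1], [-0.8, -1.4], [-0.7, -0.7], [-0.1, 1.4], [-0.6, -0.7], [-1.8, -0.4], [-0.9, -0.1], [-0.4, -0.0]]
sty [623.112 263.392  13.049  -0.715]
sty [622.269 262.125  -0.717]
[[0.1, -0.3], [-0.0, 0.2], [-0.1, 0.2], [-0.8, -0.8], [-0.7, -2.2]]
```

```bash
cat > h.py <<'E'
from cell import *
import numpy as np
pi=np.pi
COV=(419.8,-315.8,-.228); FIX=(549.1,-25.4,-.168); STY=(622.5,262.5,-.717)
def loc(f,x,y): c,s=np.cos(f[2]),np.sin(f[2]); return np.array([f[0]+c*x-s*y,f[1]+s*x+c*y])
def P(xy,z): return [float(xy[0]),float(xy[1]),float(z)]
def O(yaw): return [pi,0.,float(yaw)]
def st(m=""): print(m,"t%.2f"%robot.read_t(),"p",np.round(robot.read_eef_pos(),1),"F",np.round(robot.read_force(),1),"gap %.1f"%robot.read_finger_gap(),"ff %.1f"%robot.read_finger_force())
E
python3 - <<'E'
from h import *
print(robot.read_orientation())
g=loc(COV,-7,-7)
for n,xy,z,ys in(("covx",g,43,[COV[2]+pi/2,COV[2]-pi/2]),("covy",g,43,[COV[2],COV[2]+pi]),("fix",loc(FIX,-7,-7),54,[FIX[2],FIX[2]+pi]),
  ("sty",STY[:2],122,[STY[2]+k*pi/2 for k in range(4)]),("s0",loc(FIX,39.25,-48),124,[STY[2]+k*pi/2 for k in range(4)]),("s7",loc(FIX,-35,54),124,[STY[2]+k*pi/2 for k in range(4)])):
  for y in ys:
    q=kinematics.ik(P(xy,z),O(y)); print(n,round(y,2),None if q is None else np.round(q,2))
st()
robot.goto(P(g,150),O(COV[2]+pi/2)); st("above")
E
```

```text
[ 3.14153027e+00 -2.26323915e-05  4.15806070e-01]
covx 1.34 [ 0.81  0.51 -0.29  2.05  0.25  0.62  0.12]
covx -1.8 [ 0.35  0.5   0.3   2.08 -0.26  0.6  -2.54]
covy -0.23 [ 0.59  0.49 -0.02  2.06  0.01  0.59 -1.23]
covy 2.91 [ 1.02  0.56 -0.56  2.04  0.47  0.67  1.49]
fix -0.17 [ 0.14  0.51 -0.21  2.    0.17  0.65 -1.91]
fix 2.97 [ 0.49  0.6  -0.68  1.98  0.54  0.75  0.9 ]
sty -0.72 [-1.04  0.76  0.91  1.68 -0.67  1.05 -2.19]
sty 0.85 [ 0.07  0.73 -0.82  1.61  0.59  1.07 -1.64]
sty 2.42 [ 0.09  0.74 -0.86  1.61  0.62  1.08 -0.09]
sty 4.0 [ 0.23  0.91 -1.18  1.6   0.88  1.25  1.31]
s0 -0.72 [ 0.14  0.45 -0.09  1.86  0.06  0.83 -2.27]
s0 0.85 [ 0.4   0.49 -0.44  1.85  0.27  0.86 -0.89]
s0 2.42 [ 0.59  0.55 -0.71  1.84  0.45  0.92  0.53]
s0 4.0 [ 0.86  0.78 -1.18  1.82  0.8   1.12  1.81]
s7 -0.72 [ 0.07  0.38 -0.26  1.99  0.14  0.78 -2.56]
s7 0.85 [ 0.29  0.42 -0.54  1.98  0.29  0.81 -1.14]
s7 2.42 [ 0.43  0.47 -0.73  1.97  0.41  0.85  0.33]
s7 4.0 [ 0.71  0.67 -1.18  1.96  0.74  1.03  1.61]
 t2.00 p [ 272.7 -617.5  241.6] F [-0.3 -0.1 -0.6] gap 86.9 ff 0.0
above t3.28 p [ 411.3 -323.   150.4] F [-1.1 -0.8 -0.3] gap 87.0 ff 0.0
```

```bash
python3 - <<'E'
from h import *
g=loc(COV,-7,-7); y=COV[2]
robot.move_straight(P(g,43),feed=120); st("down")
eoat.set_gripper(20,12); st("sqz x"); eoat.set_gripper(70)
robot.move_straight(P(g,90),feed=150)
robot.goto(P(g,90),O(y)); eoat.set_gripper(87)
robot.move_straight(P(g,43),feed=100); st("down")
eoat.set_gripper(40,40); st("sqz y")
robot.move_straight(P(g,70),feed=80); st("lift")
robot.dwell(.3);st()
E
```

```text
down t4.33 p [ 411.9 -321.4   43.6] F [-0.7  1.4  0.2] gap 87.3 ff 0.0
sqz x t5.29 p [ 411.6 -321.1   43. ] F [ 0.5  0.4 -0.6] gap 30.0 ff 12.0
down t9.17 p [ 411.6 -321.2   43.1] F [0.2 0.3 0.8] gap 87.1 ff 0.0
sqz y t9.76 p [ 411.5 -321.2   43.3] F [-0.1  0.4  3.1] gap 59.9 ff 40.0
lift t10.25 p [ 411.3 -320.9   70.1] F [-0.2 -0.2 -3.3] gap 59.5 ff 40.0
 t10.55 p [ 411.2 -320.9   69.6] F [-0.2 -1.5 -3. ] gap 59.6 ff 40.0
```

```bash
python3 - <<'E'
from h import *
import cv2
robot.move_straight([411.5,-321,190],feed=200)
t=loc(FIX,-7,-7)
robot.move_straight(P(t,190),O(FIX[2]),feed=200); st()
robot.move_straight(P(t,84),feed=100); robot.dwell(.3); st()
P4=[]
for n,(x,y) in (("top",(301,193)),("scene",(268,222))):
    im=camera(n); P4.append(cv2.resize(im[y-50:y+50,x-40:x+40],(400,500),interpolation=cv2.INTER_CUBIC))
cv2.imwrite("pics/ins.png",np.hstack(P4))
E
```

```text
t13.03 p [540.6 -32.5 189.9] F [-0.4 -0.4 -3.3] gap 59.5 ff 40.0
 t14.54 p [541.2 -31.1  84.4] F [ 0.1  0.3 -3.6] gap 59.7 ff 40.0
```

View pics/ins.png

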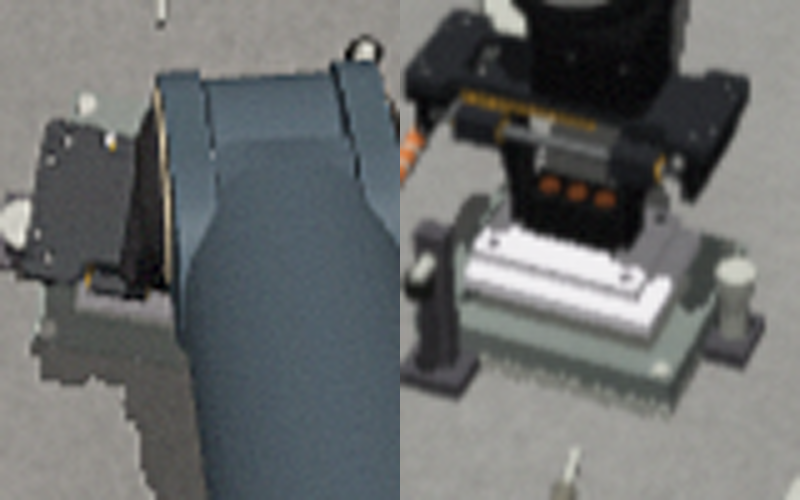

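The cover hovers square over the pocket: its front ledge corner is at about (660,325) and the rim's front corner at (680,390) in the right panel. I'll lower it with force checks.

```bash
python3 - <<'E'
from h import *
t=loc(FIX,-7,-7)
for z in (79,76,74,72,70,68,66,64,62,60,58):
    robot.move_straight(P(t,z),feed=30); F=np.array(robot.read_force()); st(z)
    if F[2]>6 or np.hypot(*F[:2])>8: print("contact",robot.read_wrist_torque()); break
E
```

```text
79 t14.96 p [540.7 -31.1  78.6] F [ 1.  -0.6 -3.9] gap 59.8 ff 40.0
76 t15.21 p [540.8 -31.1  75.8] F [-0.6  0.3 -3.6] gap 59.6 ff 40.0
74 t15.46 p [540.9 -31.2  73.9] F [ 0.2 -0.7 -2.9] gap 59.8 ff 40.0
72 t15.71 p [540.9 -31.1  71.8] F [ 0.5 -0.4 -3.6] gap 59.7 ff 40.0
70 t15.96 p [540.9 -31.1  69.8] F [ 0.1 -0.7 -4. ] gap 59.9 ff 40.0
68 t16.21 p [540.9 -31.1  67.8] F [-0.4 -0.  -4.9] gap 59.5 ff 40.0
66 t16.46 p [540.9 -31.1  65.9] F [-0.3 -0.2 -4.1] gap 59.8 ff 40.0
64 t16.71 p [540.9 -31.1  63.8] F [ 0.6  0.  -2. ] gap 59.5 ff 40.0
62 t16.96 p [540.9 -31.1  61.8] F [-0.2  0.5 -3.3] gap 59.7 ff 40.0
60 t17.21 p [540.9 -31.1  59.8] F [ 0.1  0.1 -4.3] gap 59.6 ff 40.0
58 t17.46 p [540.9 -31.1  57.9] F [-0.6 -0.6 -3.5] gap 59.7 ff 40.0
```

The cover slid into the pocket without contact. I'll touch the walls lightly to find the pocket's true centre, then lower it.

```bash
python3 - <<'E'
from h import *
c,s=np.cos(FIX[2]),np.sin(FIX[2]); ax={"x":np.array([c,s]),"y":np.array([-s,c])}
off=np.zeros(2)
F0=np.mean([robot.read_force() for _ in range(10)],0)[:2]
for i,k in enumerate("xy"):
    e=[]
    for sg in (1,-1):
        for d in np.arange(.5,5.1,.5):
            o=off.copy(); o[i]+=sg*d
            robot.move_straight(P(loc(FIX,-7+o[0],-7+o[1]),58),feed=20)
            f=(np.mean([robot.read_force() for _ in range(5)],0)[:2]-F0)@ax[k]
            if abs(f)>4: break
        pos=(np.array(robot.read_eef_pos()[:2])-loc(FIX,-7,-7))@ax[k]
        print(k,sg,d,round(f,1),round(pos,2)); e.append(pos)
        robot.move_straight(P(loc(FIX,-7+off[0],-7+off[1]),58),feed=20)
    off[i]=np.mean(e)
print("off",off,"centre",loc(FIX,*off)); st()
robot.move_straight(P(loc(FIX,-7+off[0],-7+off[1]),58),feed=20)
for z in (57,56.5,56,55.5,55,54.5,54):
    robot.move_straight(P(loc(FIX,-7+off[0],-7+off[1]),z),feed=15); 
    if np.mean([robot.read_force()[2] for _ in range(5)])>2: break
st("floor")
E
```

```text
x 1 4.5 -4.2 3.47
x -1 3.0 5.9 -1.82
y 1 3.5 -4.2 2.32
y -1 4.0 6.2 -2.85
off [ 0.82718638 -0.26361941] centre [549.87146053 -25.79822248]
 t26.31 p [541.7 -32.2  57.9] F [ 0.5  0.  -3.6] gap 59.6 ff 40.0
floor t28.06 p [541.9 -31.5  55.3] F [-2.6  0.7  5.3] gap 59.1 ff 40.0
```

```bash
sed -i 's/FIX=(549.1,-25.4/FIX=(549.9,-25.8/' h.py; python3 - <<'E'
from h import *
eoat.set_gripper(78); robot.dwell(.5); st("rel")
p=robot.read_eef_pos()
robot.move_straight([p[0],p[1],200],feed=150); st()
# to stylus, first squeeze
ya=STY[2]+pi
import cv2
robot.goto(P(STY[:2],215),O(ya)); st("sty")
P4=[]
for n,(x,y) in (("top",(301,193)),("scene",(268,222)),):
    im=camera(n); P4.append(cv2.resize(im[y-50:y+50,x-40:x+40],(400,500),interpolation=cv2.INTER_CUBIC))
cv2.imwrite("pics/seat.png",np.hstack(P4))
E
```

```text
rel t29.21 p [541.8 -31.5  54.5] F [ 0.4 -2.1  0.5] gap 78.0 ff 0.0
 t30.32 p [541.1 -31.6 199.1] F [ 0.7 -0.6  0. ] gap 78.1 ff 0.0
sty t31.98 p [622.6 261.6 214.5] F [ 1.  -0.3  0.6] gap 78.2 ff 0.0
```

View pics/seat.png

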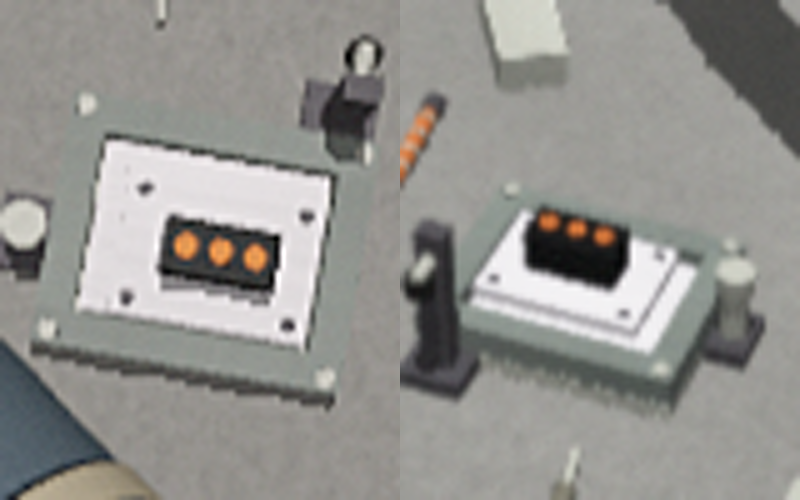

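The cover is seated, its top level with the rim and the groove along the +x and +y walls; the post is at (435,300) and the stop at (735,290) in the right panel. Next is the stylus, squeezed in both directions to centre it.

```bash
python3 - <<'E'
from h import *
ya=STY[2]+pi; yb=STY[2]+pi/2
eoat.set_gripper(70)
robot.move_straight(P(STY[:2],122),O(ya),feed=150)
eoat.set_gripper(10,8); st("sqz1"); eoat.set_gripper(50)
robot.move_straight(P(STY[:2],172),feed=150)
robot.goto(P(STY[:2],172),O(yb)); eoat.set_gripper(70)
robot.move_straight(P(STY[:2],122),feed=150)
eoat.set_gripper(10,35); st("sqz2")
robot.move_straight(P(STY[:2],195),feed=120); st("lift")
robot.move_straight(P(loc(FIX,39.25,-48),205),feed=180); st("over s0")
robot.dwell(.2); st()
import cv2
for n in("top","scene"):
    im=camera(n); cv2.imwrite(f"pics/{n}2.png",im)
x,y=268,200
cv2.imwrite("pics/held.png",cv2.resize(im[y-50:y+50,x-40:x+40],(480,600),interpolation=cv2.INTER_CUBIC))
E
```

```text
sqz1 t34.19 p [622.7 262.8 122.1] F [ 1.3 -0.6  0. ] gap 22.7 ff 7.9
sqz2 t38.73 p [622.4 262.6 122. ] F [-0.8  0.  -0.4] gap 21.6 ff 34.9
lift t39.48 p [622.  262.1 194.2] F [ 0.9  0.9 -1.4] gap 22.0 ff 34.9
over s0 t41.55 p [580.7 -78.5 204.9] F [ 0.9  0.6 -1.7] gap 21.4 ff 34.9
 t41.75 p [580.7 -79.1 205. ] F [ 0.2 -0.4 -0.8] gap 21.7 ff 34.9
```

View pics/held.png

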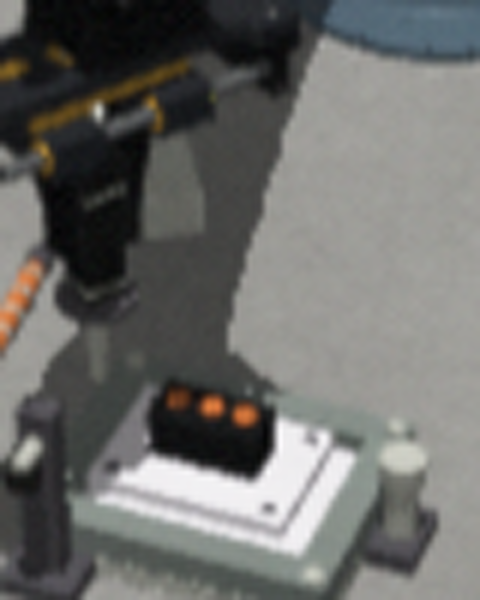

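The stylus hangs upright in the gripper, its tip at about (97,378) in the crop, above the groove's start. I'll check the projection, then lower slowly.

```bash
python3 - <<'E'
from fit import *
from h import *
print(proj("scene",[[580.7,-79,103]]), "seen 244.2,213")
s0=loc(FIX,39.25,-48)
robot.move_straight(P(s0,150),feed=100)
F0=np.mean([robot.read_force() for _ in range(5)],0)
for z in (140,134,131,129,128,127,126.5):
    robot.move_straight(P(s0,z),feed=25); F=np.mean([robot.read_force() for _ in range(5)],0)-F0; print(z,np.round(F,1))
    if np.linalg.norm(F)>3: break
st()
E
```

```text
[[243.55359253 212.76044431]] seen 244.2,213
140 [-0.5 -0.6 -1.2]
134 [ 0.  -0.1 -0.5]
131 [-0.4 -0.  -1.5]
129 [ 0.1  0.1 -0.9]
128 [ 0.1  0.6 -0.4]
127 [-0.7  0.9 -1.7]
126.5 [ 0.3 -0.6 -0.4]
 t44.76 p [580.6 -79.7 126.5] F [ 0.4 -0.6 -1. ] gap 21.7 ff 34.9
```

```bash
python3 - <<'E'
from h import *
s=[(39.25,-48),(39.25,-22),(39.25,4),(39.25,29),(39.25,54.25),(14,54.25),(-11,54.25),(-35,54.25)]
s0=loc(FIX,*s[0])
F0=np.mean([robot.read_force() for _ in range(8)],0)
z=126.5
while z>121.5:
    z-=.5; robot.move_straight(P(s0,z),feed=10); F=np.mean([robot.read_force() for _ in range(5)],0)-F0
    if F[2]>2.5: break
st("floor"); zc=robot.read_eef_pos()[2]; z=zc+1.2 if F[2]>2.5 else 126
robot.move_straight(P(s0,z),feed=10); robot.dwell(.3)
for k in (4,7):
    prev=s[k-(4 if k==4 else 3)]; n=3 if k==4 else 2
    for i in range(1,n+1):
        a=np.array(prev)+(np.array(s[k])-prev)*i/n
        robot.move_straight(P(loc(FIX,*a),z),feed=32); F=np.array(robot.read_force())-F0; st(f"{a}")
        if np.linalg.norm(F)>12: print("high force"); raise SystemExit
robot.dwell(.3); st("end")
E
```

```text
floor t46.51 p [580.7 -79.7 123.4] F [-1.3  0.3  3.7] gap 21.5 ff 34.9
[ 39.25       -13.91666667] t48.33 p [586.2 -46.4 124.6] F [ 0.8 -1.  -0.7] gap 21.8 ff 34.9
[39.25       20.16666667] t49.55 p [591.9 -12.8 124.6] F [-0.4  1.  -1.9] gap 21.8 ff 34.9
[39.25 54.25] t50.77 p [597.6  20.8 124.6] F [ 0.2  0.4 -1. ] gap 21.8 ff 34.9
[ 2.125 54.25 ] t52.08 p [561.3  27.3 124.6] F [-1.   0.1 -0.7] gap 21.6 ff 34.9
[-35.    54.25] t53.38 p [524.7  33.5 124.6] F [-0.1  0.3 -1.1] gap 21.7 ff 34.9
end t53.68 p [524.5  33.5 124.6] F [ 0.5  0.6 -1.9] gap 21.8 ff 34.9
```

```bash
python3 - <<'E'
from h import *
p=robot.read_eef_pos()[:2]
robot.move_straight(P(p,145),feed=25); robot.move_straight(P(p,205),feed=120)
robot.move_straight(P(STY[:2],205),feed=180); robot.dwell(.2)
robot.move_straight(P(STY[:2],130),feed=80)
F0=np.mean([robot.read_force() for _ in range(5)],0); z=127
while z>120:
    robot.move_straight(P(STY[:2],z),feed=15); F=np.mean([robot.read_force() for _ in range(5)],0)-F0
    if F[2]>2.5: break
    z-=1 if z>123 else .5
st("hang")
eoat.set_gripper(50); robot.dwell(.3); robot.move_straight(P(STY[:2],200),feed=120); st()
import cv2
C={"top":(193,160),"scene":(358,250)}; Q=[]
for n,(x,y) in C.items():
    im=camera(n); Q.append(cv2.resize(im[y-30:y+30,x-40:x+40],(400,300),interpolation=cv2.INTER_CUBIC))
    print([ (np.round(r["point"]),round(r["p"],2)) for k in("stylus","rest") for r in tip_of(n,k)[:2]])
x,y=268,222; Q.append(cv2.resize(im[y-30:y+30,x-40:x+40],(400,300),interpolation=cv2.INTER_CUBIC))
cv2.imwrite("pics/end.png",np.vstack([np.hstack(Q[:2]),np.hstack([Q[2],Q[2]*0])]))
E
```

```text
hang t60.22 p [622.6 262.5 122. ] F [-1.  -0.3  2.5] gap 21.9 ff 34.9
 t62.10 p [622.  262.2 199.2] F [-0.6  0.5 -0.7] gap 50.2 ff 0.0
[(array([589., -30.,  22.]), 0.67), (array([730., 292.,  -4.]), 0.54), (array([624., 262.,  20.]), 0.61)]
[(array([731., 291.,   0.]), 0.67), (array([624., 269.,  18.]), 0.51), (array([619., 263.,  23.]), 0.96), (array([623., 267.,  20.]), 0.67)]
```

View pics/end.png

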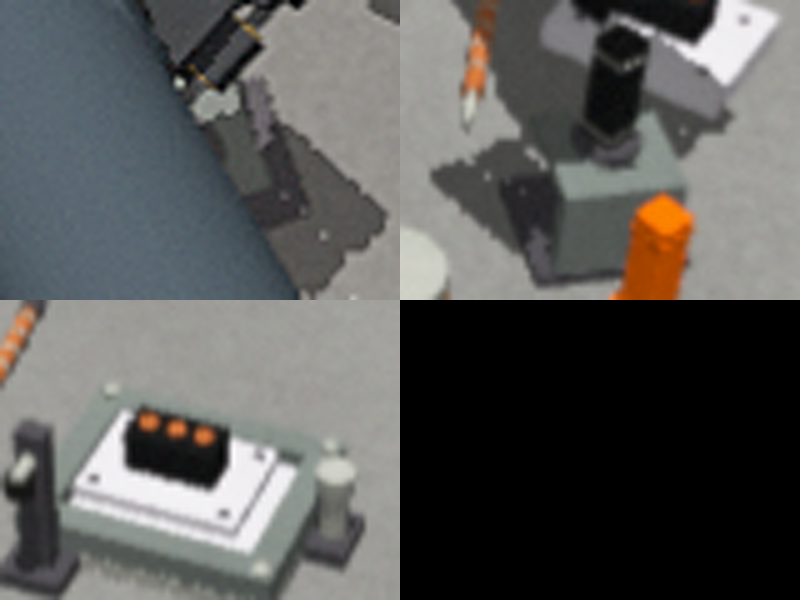

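The stylus hangs upright in the fork (handle at (615,85)), the cover is still seated (bottom left), and the gripper is clear of both. I'm handing the job in.

```bash
python3 -c "
from cell import robot
print(robot.close_job())"
```

```text
the job is handed in; nothing more can be done
None
```

The job is handed in at about 62 s of the 72 s allowed: the stepped cover is seated in the pocket, the groove was traced to its end, and the stylus hangs back in its fork; the verdict was not shown to me.

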